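# Weigh a bottom bracket shell to the nearest eighth of a kilo

### The job

Weigh the bottom bracket shell on the balance to the nearest eighth of a kilo: first press the empty weights pan gently down with the fingertips and hold the beam level for about a second, to feel how heavy the shell is. Then stand just the right ones of the three weights (125, 250 and 500 g) upright on that pan, setting each down gently, so that the beam comes to rest by itself with the pointer between the two tabs. Leave the weights that are not needed where they stand on the board, never let the weights side sink clearly below level, and touch neither the shell and its pan nor the things lying around.

Things in the scene. Friction and masses are not known exactly. Their poses are not given: they have to be found in the camera images.
- balance: Grey two-pan balance screwed to the cart, equal arms, empty pans in balance; where on a pan a load lies does not matter. Origin: centre of its underside. Its beam runs along its y axis, z up; the weights pan is 150 mm to its -y side, the shell's pan 150 mm to its +y side. Between them a post with two small white tabs stands 193 mm tall; the pointer swings between the tabs.
- beam (a joint): Turn of the beam in rad: 0 = shell's side fully down (the start), 0.133 = level, pointer midway between the tabs, 0.267 = weights side fully down; the pointer is between the tabs from 0.08 to 0.187. The weights pan sinks 1.5 mm per 0.01 rad. A light centring spring: 17.7 g of unbalance shifts it 0.01 rad, 95 g puts the pointer at a tab, over 237 g rests it on its stop. Well damped.
- weights_pan: Round flat aluminium pan for the weights, 75 mm radius, with a rim standing 5 mm above its floor; empty at the start. Origin: centre of its floor (upper face); its axes are parallel to the balance's. It stays horizontal and moves only up and down: floor 120 mm above the cart at the start, 100 mm at level, 80 mm at the bottom.
- shell_pan: The same pan on the balance's other side, with the shell on it; floor 80 mm above the cart at the start, 100 mm at level. Origin: centre of its floor.
- shell: Grey cast-iron bottom bracket shell, a tube 46 mm across and 68 mm tall with two short lug stubs, standing on end in its pan. Origin: centre of its underside. Its weight is not known: between 300 and 780 g.
- board: Wooden board fixed to the cart, 75 x 250 x 15 mm, long side along its y axis, on which the three weights stand in a row 80 mm apart in any order. Origin: centre of its underside.
- w125: The smallest of the three dark steel knob weights, a standing cylinder: 26 mm diameter, body 32 mm tall, 44 mm with its knob, 125 g. Origin: centre of its underside, z up.
- w250: The middle of the three dark steel knob weights, a standing cylinder: 34 mm diameter, body 36 mm tall, 48 mm with its knob, 250 g. Origin: centre of its underside, z up.
- w500: The largest of the three dark steel knob weights, a standing cylinder: 44 mm diameter, body 44 mm tall, 56 mm with its knob, 500 g. Origin: centre of its underside, z up.
- pedal: Turquoise plastic pedal, 100 x 76 x 22 mm, lying on the cart (leave alone). Origin: centre of its underside.
- adapter: Brass valve adapter, 20 mm across, 28 mm tall, standing on the cart (leave alone). Origin: centre of its underside.
- hanger: Silver derailleur hanger, flat, about 30 x 80 mm and up to 9 mm thick (leave alone). Origin: on its underside near its middle.

How it is judged:
By the outcome, as a careful person would: the job done as asked, in the order asked, and still so for the second after the job is handed in, with the robot touching nothing.
It also fails if it takes over 72 s, if anything falls off the work surface, if the arm or the gripper's body presses on something with over 40 N, if the wrist force passes 120 N, or if a joint passes its speed limit or range.

### The arm

A 6-joint arm with a two-finger parallel gripper is mounted at the origin on the work surface. World frame = base frame: x ahead of the robot, y to its left, z up, the work surface at z = 0. Lengths are in m, angles in rad, forces in N, time in s.
With the tool pointing down it reaches from about 0.225 to 0.875 m from the base axis. Payload 3.4 kg.
Tool frame: the origin (TCP) lies midway between the tips of the shut fingers; the grasp point (between the pads) lies 19 mm behind it (manip.grasp_offset is the distance from the TCP to the grasp point, in m); x points along the fingers, y is the direction in which the jaws open and shut, and the axes are right-handed (so a half turn about x gives the same grasp; the last joint's range is limited). The gripper opens to 85 mm and grips with 20 to 120 N. Pads are 22 mm wide; open, the fingers measure 114 mm over their backs; the gripper's body (76 mm by 85 mm) begins 54 mm behind the grasp point. The pads swing forward as they close: fully open they stand 13 mm farther back than shut.
Start: joints at [0.98, 0.276, 1.505, -0, 1.361, -0.121], TCP at [0.26, 0.513, 0.231] pointing down, gripper open.
Joint ranges: [-2.89, 2.89], [-0.75, 2.08], [0.22, 2.7], [-1.18, 4.32], [0.11, 2.71], [-2.7, 2.7]. Speed limits (rad/s): [2.57, 2.57, 3.14, 3.14, 3.14, 3.14].

### API

Orientations are given as a unit quaternion [w, x, y, z].
In Python, from rig import manip gives the robot as it stands.
- The arm moves only by the shell command python3 -m creep 'ROWS' [OPENING] [FORCE]. ROWS is a JSON object of lists of equal length, an entry for each row: "delta_pos": the shift along the tool's x, y, z in cm, a list of three; "dr": the turn, a rotation vector about the tool's x, y, z in rad, a list of three. In form: {"delta_pos": [[dx, dy, dz], ...], "dr": [[rx, ry, rz], ...]}. A call has 1 to 10 rows; each row is the pose to reach, as a shift and turn from the pose commanded when the call began, along the tool's axes at that moment; what a row does not reach only later rows make up. A row lasts 1/10 s, in which the tool goes at most 50 mm and 8.59 degrees, less where a joint would pass 70% of its speed; a pose out of reach is approached as far as the arm can. A call with a gripper value outside its range is refused whole. OPENING is the opening, from -1 (shut) to 1 (fully open), set as the call begins (- or left out, the last holds). The fingers move at their own pace and stop on an object; FORCE is the grip in N (left out, the last holds). Time passes only in rows, so rows that repeat a pose let the fingers close. It gives the time, the measured TCP pose, the force and the opening at its end, in the units of the state.
- manip.get_state(): the state, without advancing time (a new reading comes with each control period).
- manip.get_image(name): name is "side" or "top" or "wrist"; returns a dict with "pixels" (400x640x3 uint8, blue, green, red), "depth" (400x640 float32, m along the optical axis (not along the pixel's ray), 0 where there is no reading), "intrinsics" (3x3 intrinsics, pixels), "k1" (the pictures are not rectified: a ray, as slopes to the right and down, at radius r is drawn at 1 + k1 r^2 times it, then the intrinsics apply), "rvec" (rotation vector, rad) and "tvec" (3), from world to camera coordinates, as OpenCV has them. Camera axes: x right, y down, z forward; pixel columns grow to the right and rows downward; lengths in m; the calibration is good to about 2 mm. A picture is of the moment at which its call begins.
- manip.sign_off(): hands the job in, once; it reports no verdict.
The state is a dict: "clock": time; "qpos": joint angles; "qd": joint speeds; "effort": joint torques, N m; "position": TCP position; "ee_rot": TCP orientation; "contact_force": force on the tool from outside, world axes, zero at the start; "moment": the same for the moment, N m; "width": finger opening in m.
Only numpy, scipy, OpenCV 4.12 (cv2) and the standard library are available. Lean on these libraries where they do the work, as an engineer would, in place of code of your own. Each camera call takes 0.05 s, during which the arm holds its last target. There are 200 camera calls.

## Working session

There is one attempt and no reset: what is moved stays moved. The work goes in short steps, Python scripts to look and compute and a shell command to move; the robot and the scene stay as the last step left them, time stands still between calls to the robot, and variables do not carry over. Pictures are saved under pics/ and viewed, about 8 in all and at most 12, crops included, and the job is handed in when it is done.

```bash
mkdir -p pics
cat > h.py <<'E'
import numpy as np, cv2
from rig import manip
def cam(n):
    d=manip.get_image(n); d['R']=cv2.Rodrigues(np.array(d['rvec'],float))[0]; d['t']=np.array(d['tvec'],float).ravel(); return d
def rays(d,uv):
    K=np.array(d['intrinsics'],float); uv=np.atleast_2d(uv).astype(float)
    k=d['k1']; p=cv2.undistortPoints(uv.reshape(-1,1,2),K,np.array([k,0,0,0],float)).reshape(-1,2)
    return np.c_[p,np.ones(len(p))]
def plane(d,uv,z):
    r=rays(d,uv)@d['R']; c=-d['R'].T@d['t']; s=(z-c[2])/r[:,2]; return c+r*s[:,None]
def cloud(d):
    v,u=np.mgrid[0:400,0:640]; r=rays(d,np.c_[u.ravel(),v.ravel()])
    return (((r*d['depth'].reshape(-1,1))-d['t'])@d['R']).reshape(400,640,3)
E
python3 - <<'E'
from h import *
import pickle
D={n:cam(n) for n in('top','side')}
pickle.dump(D,open('d0.pkl','wb'))
for n,d in D.items():
    print(n,-d['R'].T@d['t'],d['R'][2],d['k1'],d['intrinsics'])
    cv2.imwrite(f'pics/{n}0.png',d['pixels'])
s=manip.get_state();print(s)
E
```

```text
top [0.30496632 0.00964376 1.53211224] [ 0.21074198  0.00352912 -0.97753535] -0.05395382494683196 [[486.64154617   0.         319.98882162]
 [  0.         486.64154617 200.13564059]
 [  0.           0.           1.        ]]
side [ 0.29609949 -0.61797653  0.70903815] [ 0.35333948  0.66189769 -0.66109202] -0.0605508512110818 [[404.20036195   0.         321.10880204]
 [  0.         404.20036195 195.81631406]
 [  0.           0.           1.        ]]
{'clock': 0.1, 'qpos': array([ 9.80024468e-01,  2.76534711e-01,  1.50600362e+00,  2.64407274e-06,
        1.36074229e+00, -1.20993269e-01]), 'qd': array([-0.00057462, -0.00270216, -0.00157726,  0.00056658,  0.00031144,
        0.00046793]), 'effort': array([ 2.68052085e-03, -4.17698944e+01, -2.46405852e+01, -1.01152518e-04,
        5.67449824e-03,  1.88206127e-05]), 'position': array([0.26002522, 0.5123045 , 0.23052571]), 'ee_rot': array([ 0.68748063,  0.16400978,  0.68789821, -0.16512793]), 'contact_force': array([-0.56119406,  0.3938727 , -0.13427194]), 'moment': array([-0.01745211, -0.00304835, -0.03420634]), 'width': 0.08526001888859122}
```

View pics/top0.png

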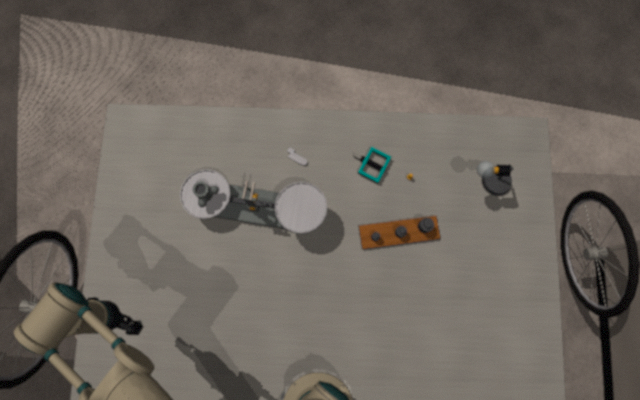

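View pics/side0.png

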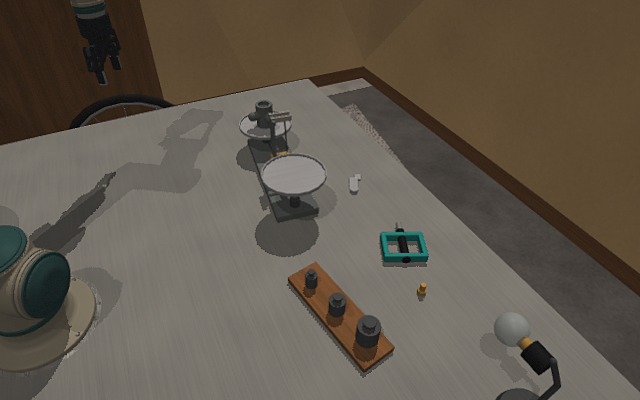

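The top view shows the weights pan at (300,207), the shell pan at (206,193) and the weights, small to large, at (376,237), (401,232) and (426,225). The side view shows the same weights at (311,279), (337,304) and (368,332).

Run:
```python
from h import *
import pickle
D=pickle.load(open('d0.pkl','rb'))
for n,bb in(('top',(345,205,450,260)),('side',(275,250,405,380))):
    d=D[n];hsv=cv2.cvtColor(d['pixels'],cv2.COLOR_BGR2HSV)
    x0,y0,x1,y1=bb
    m=np.zeros((400,640),np.uint8);m[y0:y1,x0:x1]=(((hsv[...,1]>110)&(hsv[...,0]<20))[y0:y1,x0:x1])*255
    c=max(cv2.findContours(m,0,2)[0],key=cv2.contourArea);hull=cv2.convexHull(c)
    r=cv2.minAreaRect(plane(d,hull.reshape(-1,2),.015)[:,:2].astype(np.float32)); print(n,'board',r)
    P=cloud(d); hm=np.zeros_like(m);cv2.fillConvexPoly(hm,hull,1)
    if n=='top': hm=cv2.dilate(hm,np.ones((9,9)))
    dark=((d['pixels'].max(2)<75)&(hsv[...,1]<90)&(hm>0)).astype(np.uint8)
    k,l,s,ce=cv2.connectedComponentsWithStats(dark)
    for i in range(1,k):
        if s[i,4]<15: continue
        q=P[l==i]; z=q[:,2]; print(ce[i],s[i],'z',np.percentile(z,[5,50,95]),'xy med',np.median(q,0), plane(d,ce[i],.035)[0])
        t=q[z>z.max()-.008]; print('  top',t.mean(0),len(t),np.ptp(t,0))
# pans
for n,cs in(('top',[(300,207),(206,193)]),('side',[(293,175)])):
    d=D[n];P=cloud(d)
    for c,zz in zip(cs,(.12,.08)):
        p0=plane(d,c,zz)[0]; 
        m=(np.linalg.norm(P[...,:2]-p0[:2],axis=2)<.11)&(abs(P[...,2]-zz-.002)<.012)
        q=P[m]; cc,rr=cv2.minEnclosingCircle(q[:,:2].astype(np.float32)); print(n,'pan',p0,cc,rr,len(q),np.median(q[:,2]),q[:,:2].mean(0), (q.max(0)+q.min(0))/2)
        g=(d['pixels'].min(2)>0)
```

```text
top board ((0.5381854772567749, -0.23771707713603973), (0.07521691173315048, 0.24932274222373962), 9.558440208435059)
[425.74683544 225.00632911] [419 218  15  14 158] z [0.04815263 0.06128034 0.07447686] xy med [ 0.55410932 -0.31073513  0.06128034] [ 0.55956592 -0.31776073  0.035     ]
  top [ 0.55791101 -0.31492134  0.07384722] 26 [0.01816227 0.02135131 0.00779644]
[400.49425287 231.33333333] [396 226  10  11  87] z [0.0489891  0.05513627 0.06662293] xy med [ 0.53306341 -0.23470267  0.05513627] [ 0.53702777 -0.23859545  0.035     ]
  top [ 0.53551677 -0.23758049  0.06452681] 21 [0.01609283 0.01620806 0.00775627]
[375.17777778 236.35555556] [372 233   8   8  45] z [0.04362335 0.05070689 0.06248945] xy med [ 0.51646051 -0.15762478  0.05070689] [ 0.51870112 -0.15986629  0.035     ]
  top [ 0.51789671 -0.15967866  0.06038777] 15 [0.00944071 0.01266138 0.00781903]
side board ((0.538969874382019, -0.24216751754283905), (0.07780899107456207, 0.25159281492233276), 9.358370780944824)
[310.78061224 279.05102041] [305 269  12  20 196] z [0.01913278 0.04584391 0.06029703] xy med [ 0.51737367 -
[... 463 characters left out ...]
d [ 0.55140839 -0.32794554  0.05868724] [ 0.55862522 -0.3185291   0.035     ]
  top [ 0.29609949 -0.61797653  0.70903815] 1 [0. 0. 0.]
top pan [0.5866094  0.07316749 0.12      ] (0.5852840542793274, 0.07265343517065048) 0.07745775580406189 2039 0.12148998848657395 [0.58532664 0.07128481] [0.58573543 0.07146096 0.12167181]
top pan [0.62847221 0.36523647 0.08      ] (0.6270672678947449, 0.35109663009643555) 0.09492476284503937 1563 0.08165342734149017 [0.62402752 0.36641731] [0.62451115 0.35152134 0.08198712]
side pan [0.58510211 0.06574727 0.12      ] (0.5905537009239197, 0.0677206888794899) 0.0794796422123909 2265 0.12206718649252232 [0.58750839 0.06659385] [0.58899662 0.06883715 0.12270492]
```

```bash
cat >> h.py <<'E'
from scipy.spatial.transform import Rotation as Ro
def go(p,yaw=None,s=None):
    """print shift (cm, tool axes) and turn to world TCP p, tool down, jaws along yaw (deg, mod 180)"""
    s=s or manip.get_state(); q=s['ee_rot']; R=Ro.from_quat([q[1],q[2],q[3],q[0]])
    dp=R.inv().apply(np.array(p)-s['position'])*100
    o=R.as_matrix(); cur=np.degrees(np.arctan2(o[1,1],o[0,1]))
    dr=np.zeros(3)
    if yaw is not None:
        a=cur+((yaw-cur+90)%180-90); y=np.array([np.cos(np.radians(a)),np.sin(np.radians(a)),0]); x=np.array([0,0,-1.])
        dr=(R.inv()*Ro.from_matrix(np.c_[x,y,np.cross(x,y)])).as_rotvec()
    print('t',s['clock'],'pos',s['position'].round(4),'xdir',o[:,0].round(3),'jaw yaw',cur.round(1),'zdir',o[:,2].round(3),'| dp',dp.round(2),'dr',dr.round(3),'q',s['qpos'].round(2),'F',s['contact_force'].round(2))
E
python3 - <<'E'
from h import *
go((.587,.070,.2),9)
E
```

```text
t 0.1 pos [0.26   0.5123 0.2305] xdir [-0.001 -0.001 -1.   ] jaw yaw 63.1 zdir [ 0.892 -0.453 -0.   ] | dp [  3.08 -24.63  49.18] dr [0.944 0.001 0.002] q [ 0.98  0.28  1.51  0.    1.36 -0.12] F [-0.56  0.39 -0.13]
```

```bash
python3 -m creep '{"delta_pos":[[0,-2,4],[0.5,-4.5,9],[1,-7,14],[1.5,-9.5,19],[2,-12,24],[2.5,-14.5,29],[3,-17,34],[3,-19.5,39],[3,-22,44],[3.1,-24.6,49.2]],"dr":[[0.1,0,0],[0.2,0,0],[0.3,0,0],[0.4,0,0],[0.5,0,0],[0.6,0,0],[0.7,0,0],[0.8,0,0],[0.9,0,0],[0.944,0,0]]}' -1 40; python3 -m creep '{"delta_pos":[[0,0,0],[0,0,0],[0,0,0],[0,0,0]],"dr":[[0,0,0],[0,0,0],[0,0,0],[0,0,0]]}'
python3 - <<'E'
from h import *
go((.587,.070,.13),9)
d=cam('wrist');cv2.imwrite('pics/w1.png',d['pixels']);t=cam('side');cv2.imwrite('pics/s1.png',t['pixels'][60:260,200:400])
E
```

```text
clock: 1.1
position: [0.5546, 0.1142, 0.2008]
ee_rot: [0.537, 0.46, 0.537, -0.46]
contact_force: [0.7, 1.1, -0.3]
width: 0.0
clock: 1.5
position: [0.553, 0.1174, 0.2012]
ee_rot: [0.538, 0.459, 0.538, -0.459]
contact_force: [0.4, -0.1, 0.4]
width: 0.0002
t 1.5 pos [0.553  0.1174 0.2012] xdir [-0.001  0.    -1.   ] jaw yaw 9.1 zdir [ 0.158 -0.987 -0.   ] | dp [7.12 2.61 5.22] dr [ 0.002 -0.     0.001] q [ 0.09  0.28  1.58  0.    1.29 -0.07] F [ 0.39 -0.07  0.45]
```

View pics/w1.png

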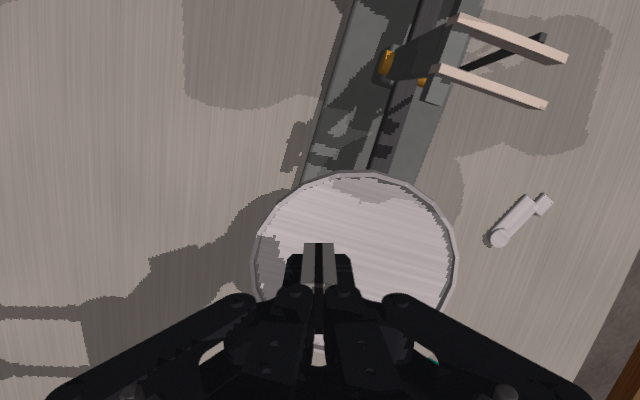

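The wrist view shows the pan's rim spanning columns 250 to 456 with its far edge near (365,170), the fingertips at (318,250), and the two tabs at the top right, well clear.

Run:
```python
from h import *
from scipy.optimize import least_squares
d=cam('wrist');P=cloud(d)
m=(abs(P[...,2]-.122)<.01)&(np.linalg.norm(P[...,:2]-[.587,.07],axis=2)<.1)
m=m.astype(np.uint8);v,u=np.nonzero(m)
# outermost rim pixels, upper half of ellipse only
B=[]
for r in range(175,275,4):
    w=np.nonzero(m[r])[0]
    if len(w): B+=[(w[0],r),(w[-1],r)]
B=np.array(B);q=plane(d,B,.125)[:,:2]
f=lambda p:np.hypot(*(q-p).T)-.075
r=least_squares(f,[.587,.07],loss='soft_l1',f_scale=.002);print(r.x,np.std(r.fun),len(q)); print(np.median(P[m>0],0))
go((.587,.07,.13),9)
```

```text
[0.58545838 0.07447227] 0.0006019563527182028 50
[0.59012599 0.1001791  0.12091367]
t 1.65 pos [0.5534 0.1173 0.2014] xdir [ 0.  0. -1.] jaw yaw 9.1 zdir [ 0.158 -0.987 -0.   ] | dp [7.14 2.57 5.2 ] dr [ 0.002 -0.    -0.   ] q [ 0.09  0.28  1.57  0.    1.29 -0.07] F [-0.28  0.09 -0.36]
```

```bash
python3 -m creep '{"delta_pos":[[1,0.7,1.2],[2,1.3,2.5],[3.5,2,3.8],[5,2.6,4.9],[6.5,2.6,4.9],[7,2.6,4.9],[7,2.6,4.9],[7,2.6,4.9]],"dr":[[0,0,0],[0,0,0],[0,0,0],[0,0,0],[0,0,0],[0,0,0],[0,0,0],[0,0,0]]}'
cat >> h.py <<'E'
def force(n):
    F=[]
    for _ in range(n): manip.get_image('side'); s=manip.get_state(); F.append(np.r_[s['contact_force'],s['position'][2]])
    F=np.array(F); print('F',F.mean(0).round(3),'sd',F.std(0).round(3))
E
python3 - <<'E'
from h import *
force(14); go((.586,.072,.12),9)
E
```

```text
clock: 2.45
position: [0.5876, 0.0716, 0.1312]
ee_rot: [0.538, 0.459, 0.538, -0.459]
contact_force: [0.2, -0.0, -0.2]
width: -0.0001
F [ 0.05  -0.073 -0.026  0.132] sd [0.375 0.653 0.344 0.   ]
t 3.15 pos [0.5873 0.0718 0.1312] xdir [ 0.  0. -1.] jaw yaw 9.0 zdir [ 0.156 -0.988 -0.   ] | dp [ 1.12 -0.13 -0.04] dr [-0. -0. -0.] q [ 0.    0.37  1.62  0.    1.15 -0.15] F [-0.2   0.05 -0.11]
```

```bash
python3 -m creep '{"delta_pos":[[0.5,0,0],[0.9,0,0],[1.1,0,0],[1.3,0,0],[1.5,0,0],[1.7,0,0],[1.9,0,0],[2.1,0,0],[2.3,0,0],[2.5,0,0]],"dr":[[0,0,0],[0,0,0],[0,0,0],[0,0,0],[0,0,0],[0,0,0],[0,0,0],[0,0,0],[0,0,0],[0,0,0]]}'
python3 -m creep '{"delta_pos":[[0.1,0,0],[0.2,0,0],[0.3,0,0],[0.4,0,0],[0.5,0,0],[0.6,0,0],[0.6,0,0],[0.6,0,0],[0.6,0,0]],"dr":[[0,0,0],[0,0,0],[0,0,0],[0,0,0],[0,0,0],[0,0,0],[0,0,0],[0,0,0],[0,0,0]]}'
python3 - <<'E'
from h import *
force(18)
d=cam('side');P=cloud(d);go((.586,.072,.1),9)
m=np.linalg.norm(P[...,:2]-[.586,.072],axis=2)<.06
z=P[...,2][m];z=z[(z>.06)&(z<.14)];print('pan z',np.percentile(z,[10,25,50,75]))
cv2.imwrite('pics/s2.png',cv2.resize(d['pixels'][80:230,220:370],None,fx=4,fy=4,interpolation=3))
E
```

```text
clock: 4.15
position: [0.5869, 0.0718, 0.1069]
ee_rot: [0.538, 0.459, 0.538, -0.459]
contact_force: [-2.7, -0.4, 6.7]
width: 0.0
clock: 5.05
position: [0.5869, 0.0718, 0.101]
ee_rot: [0.538, 0.459, 0.538, -0.459]
contact_force: [-2.0, -0.2, 7.4]
width: 0.0002
F [-2.606 -0.056  6.379  0.101] sd [0.41  0.528 0.573 0.   ]
t 6.0 pos [0.5869 0.0718 0.101 ] xdir [-0.  0. -1.] jaw yaw 9.0 zdir [ 0.156 -0.988 -0.   ] | dp [ 0.1  -0.09 -0.03] dr [-0. -0.  0.] q [ 0.    0.4   1.66  0.    1.08 -0.15] F [-2.49 -0.28  6.38]
pan z [0.10153753 0.10222404 0.10302318 0.10387408]
```

View pics/s2.png

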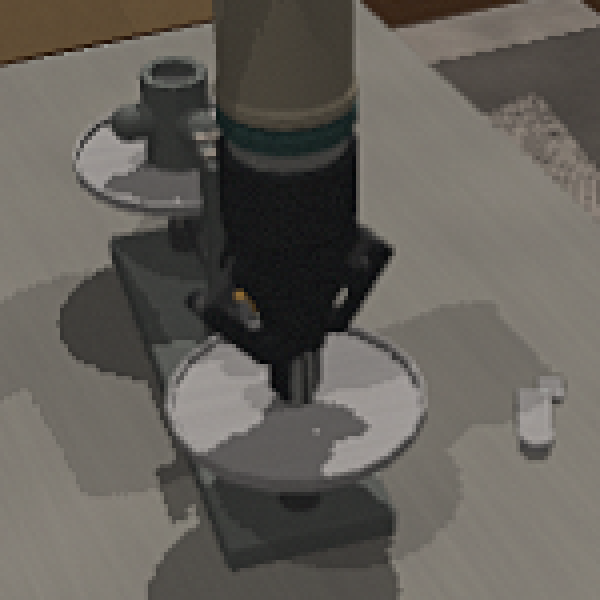

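The beam is level under the fingertips: the pan floor is at about 0.101 m and nothing else is touched. The force is about 6.4 N, which makes the shell about 660 g. That points to 500 + 125, which I'll confirm from the pan height once the 500 stands on it. I'll release slowly.

```bash
python3 -m creep '{"delta_pos":[[-0.2,0,0],[-0.4,0,0],[-0.7,0,0],[-1,0,0],[-1.3,0,0],[-1.6,0,0],[-1.9,0,0],[-2.2,0,0],[-4,0,0],[-7,0,0]],"dr":[[0,0,0],[0,0,0],[0,0,0],[0,0,0],[0,0,0],[0,0,0],[0,0,0],[0,0,0],[0,0,0],[0,0,0]]}'
python3 - <<'E'
from h import *
force(6); go((.5585,-.316,.15),9)
E
```

```text
clock: 7.0
position: [0.5866, 0.0718, 0.1684]
ee_rot: [0.537, 0.458, 0.539, -0.46]
contact_force: [-0.4, -0.4, 1.0]
width: 0.0
F [0.283 0.134 0.227 0.172] sd [0.896 0.43  1.074 0.002]
t 7.3 pos [0.5869 0.0718 0.1691] xdir [-0.001  0.    -1.   ] jaw yaw 9.0 zdir [ 0.156 -0.988 -0.   ] | dp [ 1.91 -8.87 37.86] dr [-0.    -0.     0.001] q [ 0.    0.34  1.57  0.    1.23 -0.15] F [ 0.39  0.78 -0.14]
```

```bash
python3 -m creep '{"delta_pos":[[0,-0.5,2.5],[0.3,-1.5,6.5],[0.6,-2.5,11],[0.9,-3.5,15.5],[1.2,-5,20],[1.5,-6,24.5],[1.9,-7,29],[1.9,-8,33],[1.9,-8.6,36.5],[1.9,-8.9,37.9]],"dr":[[0,0,0],[0,0,0],[0,0,0],[0,0,0],[0,0,0],[0,0,0],[0,0,0],[0,0,0],[0,0,0],[0,0,0]]}' 1 40
python3 - <<'E'
from h import *
force(5)
d=cam('wrist');cv2.imwrite('pics/w3.png',d['pixels']);P=cloud(d)
hsv=cv2.cvtColor(d['pixels'],cv2.COLOR_BGR2HSV)
for nm,g,zt in(('w500',(.5585,-.317),.071),('w250',(.537,-.2395),.063),('w125',(.519,-.162),.059)):
    r=np.linalg.norm(P[...,:2]-g,axis=2)
    for a,b in((zt-.004,zt+.006),(zt-.018,zt-.006)):
        q=P[(r<.04)&(P[...,2]>a)&(P[...,2]<b)]
        if len(q)>5:print(nm,len(q),q.mean(0).round(4),((q.max(0)+q.min(0))/2).round(4),np.ptp(q,0).round(4))
go((.5585,-.316,.024),9)
E
```

```text
clock: 8.3
position: [0.5579, -0.3199, 0.1495]
ee_rot: [0.537, 0.46, 0.537, -0.46]
contact_force: [0.5, 0.9, -0.3]
width: 0.0855
F [ 0.147 -0.096 -0.189  0.15 ] sd [0.645 1.066 0.317 0.   ]
w500 910 [ 0.5582 -0.3145  0.0717] [ 0.5583 -0.3152  0.0708] [0.0235 0.0242 0.0065]
w500 1818 [ 0.5578 -0.3117  0.0596] [ 0.5585 -0.3152  0.0574] [0.0432 0.0436 0.0087]
w250 634 [ 0.5361 -0.2378  0.0638] [ 0.5361 -0.2378  0.0639] [0.0184 0.0176 0.0044]
w250 1297 [ 0.5363 -0.2374  0.0518] [ 0.536  -0.2377  0.0518] [0.0333 0.0338 0.0042]
t 8.6 pos [ 0.5586 -0.3144  0.1509] xdir [-0.001  0.002 -1.   ] jaw yaw 9.1 zdir [ 0.158 -0.987 -0.002] | dp [12.69 -0.03  0.18] dr [ 0.001 -0.002  0.   ] q [-0.62  0.43  1.48  0.    1.24 -0.78] F [-0.41 -0.28 -0.04]
```

View pics/w3.png

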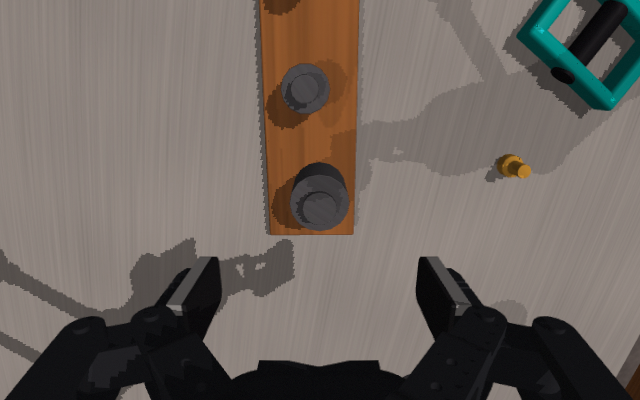

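The w500 is centred at (319,205) between the open fingers in the tool's plane, with w250 at (305,88). The brass adapter at (513,167) is well clear. I'll descend and grip.

```bash
python3 -m creep '{"delta_pos":[[2,0,0.1],[5,0,0.1],[8,0,0.1],[10.5,0,0.1],[12,0,0.1],[12.8,0,0.1],[13.1,0,0.1],[13.1,0,0.1]],"dr":[[0,0,0],[0,0,0],[0,0,0],[0,0,0],[0,0,0],[0,0,0],[0,0,0],[0,0,0]]}'
python3 -m creep '{"delta_pos":[[0,0,0],[0,0,0],[0,0,0],[0,0,0],[0,0,0],[0,0,0]],"dr":[[0,0,0],[0,0,0],[0,0,0],[0,0,0],[0,0,0],[0,0,0]]}' -1 45
python3 -m creep '{"delta_pos":[[-0.5,0,0],[-1.5,0,0],[-4,0,0],[-8,0,0],[-12,0,0],[-15,0,0],[-16,0,0],[-16,0,0]],"dr":[[0,0,0],[0,0,0],[0,0,0],[0,0,0],[0,0,0],[0,0,0],[0,0,0],[0,0,0]]}'
python3 - <<'E'
from h import *
force(6); go((.586+.156*.027,.073-.988*.027,.17),9)
E
```

```text
clock: 9.4
position: [0.5593, -0.3169, 0.0206]
ee_rot: [0.538, 0.459, 0.538, -0.459]
contact_force: [-0.5, -0.6, 0.1]
width: 0.0856
clock: 10.0
position: [0.5594, -0.3178, 0.0211]
ee_rot: [0.538, 0.459, 0.537, -0.459]
contact_force: [0.3, -0.1, 5.4]
width: 0.0422
clock: 10.8
position: [0.5591, -0.3177, 0.1813]
ee_rot: [0.538, 0.459, 0.537, -0.459]
contact_force: [0.2, -0.7, -5.6]
width: 0.042
F [-0.229 -0.007 -5.503  0.178] sd [0.219 0.582 0.518 0.001]
t 11.1 pos [ 0.5579 -0.3168  0.178 ] xdir [-0.003  0.002 -1.   ] jaw yaw 9.0 zdir [ 0.156 -0.988 -0.003] | dp [  0.88   8.87 -35.36] dr [-0.    -0.003  0.003] q [-0.62  0.41  1.44  0.    1.3  -0.78] F [ 0.05  0.37 -5.26]
```

```bash
python3 -m creep '{"delta_pos":[[0,0.5,-2],[0,1.5,-6],[0,2.7,-11],[0,4,-16],[0,5.2,-21],[0,6.5,-26],[0,7.6,-30],[0,8.3,-33],[0,8.7,-34.8],[0,8.9,-35.4]],"dr":[[0,0,0],[0,0,0],[0,0,0],[0,0,0],[0,0,0],[0,0,0],[0,0,0],[0,0,0],[0,0,0],[0,0,0]]}'
python3 -m creep '{"delta_pos":[[0,0,0],[0,0,0],[0,0,0]],"dr":[[0,0,0],[0,0,0],[0,0,0]]}'
python3 - <<'E'
from h import *
force(12); go((.586+.156*.027,.073-.988*.027,.13),9)
E
```

```text
clock: 12.1
position: [0.5905, 0.0491, 0.1796]
ee_rot: [0.538, 0.458, 0.539, -0.458]
contact_force: [0.2, -0.7, -3.9]
width: 0.042
clock: 12.4
position: [0.5913, 0.0448, 0.1801]
ee_rot: [0.537, 0.459, 0.537, -0.46]
contact_force: [0.0, -0.6, -4.7]
width: 0.042
F [ 0.089 -0.059 -5.237  0.18 ] sd [0.543 0.487 0.504 0.   ]
t 13.0 pos [0.5914 0.0461 0.1803] xdir [ 0.  0. -1.] jaw yaw 9.0 zdir [ 0.156 -0.988 -0.   ] | dp [ 5.03 -0.12 -0.04] dr [-0. -0. -0.] q [-0.04  0.33  1.55  0.    1.26 -0.2 ] F [-0.18  0.37 -4.08]
```

```bash
python3 -m creep '{"delta_pos":[[1,0,0],[2.5,0,0],[4,0,0],[4.8,0,0],[5.1,0,0],[5.3,0,0],[5.5,0,0],[5.7,0,0],[5.8,0,0],[5.8,0,0]],"dr":[[0,0,0],[0,0,0],[0,0,0],[0,0,0],[0,0,0],[0,0,0],[0,0,0],[0,0,0],[0,0,0],[0,0,0]]}'
cat >> h.py <<'E'
def panz(d=None,c=(.586,.072)):
    d=d or cam('side');P=cloud(d);hsv=cv2.cvtColor(d['pixels'],cv2.COLOR_BGR2HSV)
    m=(np.linalg.norm(P[...,:2]-c,axis=2)<.068)&(d['pixels'].min(2)>110)&(P[...,2]>.06)&(P[...,2]<.14)
    print('pan z',np.percentile(P[...,2][m],[10,25,50,75,90]).round(4),m.sum()); return d
E
python3 - <<'E'
from h import *
force(8); panz(); go((.586,.07,.12),9)
import pickle; panz(pickle.load(open('d0.pkl','rb'))['side'])
E
```

```text
clock: 14.0
position: [0.5919, 0.0462, 0.123]
ee_rot: [0.538, 0.46, 0.537, -0.459]
contact_force: [-1.4, 0.6, 0.4]
width: 0.0422
F [-0.02   0.128 -0.212  0.123] sd [0.53  0.424 0.211 0.   ]
pan z [0.1167 0.1174 0.1182 0.1189 0.1195] 586
t 14.45 pos [0.5919 0.0461 0.1224] xdir [ 0.001  0.    -1.   ] jaw yaw 9.0 zdir [ 0.156 -0.988  0.   ] | dp [ 0.24 -0.21 -2.45] dr [-0.     0.    -0.001] q [-0.04  0.38  1.63  0.    1.13 -0.2 ] F [1.06 0.08 0.18]
pan z [0.1205 0.1212 0.1219 0.1226 0.1232] 1621
```

The 500 g now rests on the pan, with the wrist force near 0. I'll open the fingers partway, lift off and measure the rest height.

```bash
python3 -m creep '{"delta_pos":[[0,0,0],[0,0,0],[0,0,0],[0,0,0],[0,0,0]],"dr":[[0,0,0],[0,0,0],[0,0,0],[0,0,0],[0,0,0]]}' 0.5
python3 -m creep '{"delta_pos":[[-0.5,0,0],[-1.5,0,0],[-4,0,0],[-7,0,0],[-10,0,0],[-10,0,0],[-10,0,0],[-10,0,0]],"dr":[[0,0,0],[0,0,0],[0,0,0],[0,0,0],[0,0,0],[0,0,0],[0,0,0],[0,0,0]]}'
python3 - <<'E'
from h import *
for i in range(3): d=panz()
w=cam('wrist');P=cloud(w)
m=(np.linalg.norm(P[...,:2]-(.586,.072),axis=2)<.065)&(w['pixels'].min(2)>90)&(P[...,2]>.09)&(P[...,2]<.13);print('wrist pan z',np.percentile(P[...,2][m],[10,50,90]),m.sum())
cv2.imwrite('pics/w5.png',np.vstack([cv2.resize(d['pixels'][80:230,200:400],(640,480)),])); go((.518,-.16,.15),9)
E
```

```text
clock: 14.95
position: [0.5914, 0.0461, 0.1222]
ee_rot: [0.538, 0.459, 0.538, -0.459]
contact_force: [0.8, -0.2, 0.2]
width: 0.0641
clock: 15.75
position: [0.5907, 0.0461, 0.2216]
ee_rot: [0.537, 0.459, 0.538, -0.46]
contact_force: [0.4, 0.3, -0.9]
width: 0.064
pan z [0.1157 0.1165 0.1171 0.1178 0.1184] 1008
pan z [0.1158 0.1165 0.1172 0.1178 0.1185] 1002
pan z [0.1158 0.1164 0.1171 0.1179 0.1185] 1008
wrist pan z [0.11529658 0.11616452 0.11704093] 19368
t 15.95 pos [0.5908 0.0461 0.2212] xdir [-0.002  0.    -1.   ] jaw yaw 9.0 zdir [ 0.156 -0.988 -0.001] | dp [  7.13 -10.4   19.22] dr [-0.    -0.001  0.002] q [-0.04  0.31  1.48  0.    1.35 -0.2 ] F [-0.01  0.12 -0.55]
```

View pics/w5.png

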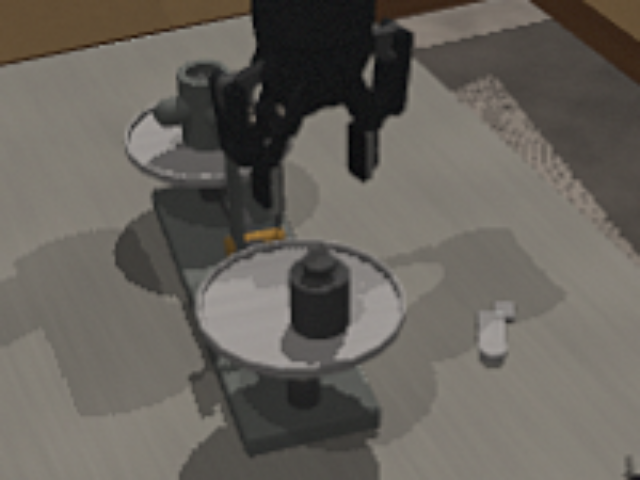

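The 500 g stands upright and the pan has dropped 4.75 mm from its stop, so about 180 g is still missing. Shell ≈ 665–680 g, so the 125 g weight is next.

```bash
python3 -m creep '{"delta_pos":[[0,-1.5,3],[0,-3.5,6.5],[0.5,-5.5,10.5],[2,-7.5,14.5],[4,-9.2,17.2],[6,-10.2,19],[7.1,-10.4,19.2],[7.1,-10.4,19.2],[7.1,-10.4,19.2]],"dr":[[0,0,0],[0,0,0],[0,0,0],[0,0,0],[0,0,0],[0,0,0],[0,0,0],[0,0,0],[0,0,0]]}' 0.5
python3 - <<'E'
from h import *
d=cam('wrist');P=cloud(d)
g=(.518,-.161);zt=.059;r=np.linalg.norm(P[...,:2]-g,axis=2)
for a,b in((zt-.004,zt+.006),(zt-.018,zt-.006)):
    q=P[(r<.035)&(P[...,2]>a)&(P[...,2]<b)]
    print(len(q),q.mean(0).round(4),((q.max(0)+q.min(0))/2).round(4),np.ptp(q,0).round(4))
go((.518,-.16,.023),9)
E
```

```text
clock: 16.85
position: [0.5192, -0.159, 0.1514]
ee_rot: [0.538, 0.459, 0.538, -0.459]
contact_force: [-0.2, -0.4, 0.9]
width: 0.0643
302 [ 0.5185 -0.1591  0.0595] [ 0.5186 -0.1592  0.0583] [0.0139 0.0142 0.006 ]
590 [ 0.5181 -0.1565  0.0474] [ 0.5185 -0.1595  0.0455] [0.0255 0.0257 0.009 ]
t 16.9 pos [ 0.5197 -0.159   0.1518] xdir [ 0.001  0.    -1.   ] jaw yaw 9.1 zdir [ 0.157 -0.988  0.   ] | dp [12.88 -0.2   0.07] dr [ 0.001  0.    -0.001] q [-0.43  0.29  1.7   0.    1.16 -0.58] F [ 0.18  0.83 -0.19]
```

```bash
python3 -m creep '{"delta_pos":[[2,-0.1,0],[5,-0.1,0],[8,-0.1,0],[10.5,-0.1,0],[12,-0.1,0],[12.6,-0.1,0],[12.8,-0.1,0],[12.8,-0.1,0]],"dr":[[0,0,0],[0,0,0],[0,0,0],[0,0,0],[0,0,0],[0,0,0],[0,0,0],[0,0,0]]}'
python3 -m creep '{"delta_pos":[[0,0,0],[0,0,0],[0,0,0],[0,0,0],[0,0,0],[0,0,0]],"dr":[[0,0,0],[0,0,0],[0,0,0],[0,0,0],[0,0,0],[0,0,0]]}' -1 30
python3 -m creep '{"delta_pos":[[-0.5,0,0],[-1.5,0,0],[-4,0,0],[-8,0,0],[-12,0,0],[-16,0,0],[-18,0,0],[-18,0,0]],"dr":[[0,0,0],[0,0,0],[0,0,0],[0,0,0],[0,0,0],[0,0,0],[0,0,0],[0,0,0]]}'
python3 - <<'E'
from h import *
force(6); go((.586-.156*.03,.073+.988*.03,.2),9)
E
```

```text
clock: 17.7
position: [0.5187, -0.1598, 0.024]
ee_rot: [0.538, 0.459, 0.537, -0.459]
contact_force: [0.2, 0.2, 1.1]
width: 0.0642
clock: 18.3
position: [0.5183, -0.1602, 0.0241]
ee_rot: [0.538, 0.46, 0.537, -0.459]
contact_force: [-0.5, 0.2, 5.4]
width: 0.0238
clock: 19.1
position: [0.5196, -0.1608, 0.2072]
ee_rot: [0.54, 0.46, 0.535, -0.458]
contact_force: [-0.3, -0.5, -1.4]
width: 0.0239
F [ 0.091  0.061 -1.782  0.202] sd [0.528 0.288 0.581 0.001]
t 19.4 pos [ 0.5166 -0.1595  0.2013] xdir [-0.004  0.002 -1.   ] jaw yaw 9.0 zdir [ 0.156 -0.988 -0.002] | dp [  0.15  10.49 -24.88] dr [-0.    -0.002  0.003] q [-0.43  0.25  1.62  0.    1.28 -0.59] F [ 0.58  0.   -0.88]
```

```bash
python3 -m creep '{"delta_pos":[[0,0.8,-2],[0,2.1,-5],[0,3.8,-9],[0,5.5,-13],[0,7.2,-17],[0,8.7,-20.5],[0,9.8,-23.2],[0,10.5,-24.9],[0,10.5,-24.9],[0,10.5,-24.9]],"dr":[[0,0,0],[0,0,0],[0,0,0],[0,0,0],[0,0,0],[0,0,0],[0,0,0],[0,0,0],[0,0,0],[0,0,0]]}'
python3 - <<'E'
from h import *
force(10); panz(); go((.586-.156*.03,.073+.988*.03,.126),9)
E
```

```text
clock: 20.4
position: [0.5819, 0.1022, 0.202]
ee_rot: [0.537, 0.458, 0.538, -0.46]
contact_force: [-0.1, -0.3, -0.5]
width: 0.0241
F [ 0.128 -0.099 -1.063  0.203] sd [0.425 0.503 0.476 0.   ]
pan z [0.1159 0.1165 0.1171 0.1179 0.1185] 786
t 20.95 pos [0.5825 0.1021 0.2033] xdir [ 0.  0. -1.] jaw yaw 9.0 zdir [ 0.156 -0.988 -0.   ] | dp [ 7.73 -0.11 -0.07] dr [-0.001 -0.    -0.   ] q [ 0.06  0.32  1.52  0.    1.31 -0.1 ] F [-0.46 -0.48 -2.06]
```

```bash
python3 -m creep '{"delta_pos":[[1.5,0,0],[3.5,0,0],[5.5,0,0],[6.8,0,0],[7.4,0,0],[7.7,0,0],[7.9,0,0],[8.1,0,0],[8.3,0,0],[8.5,0,0]],"dr":[[0,0,0],[0,0,0],[0,0,0],[0,0,0],[0,0,0],[0,0,0],[0,0,0],[0,0,0],[0,0,0],[0,0,0]]}'
python3 -m creep '{"delta_pos":[[0.1,0,0],[0.2,0,0],[0.3,0,0],[0.4,0,0],[0.4,0,0]],"dr":[[0,0,0],[0,0,0],[0,0,0],[0,0,0],[0,0,0]]}'
python3 - <<'E'
from h import *
force(8); panz(); go((.586,.073,.114),9)
E
```

```text
clock: 21.95
position: [0.5831, 0.1025, 0.1188]
ee_rot: [0.538, 0.46, 0.537, -0.459]
contact_force: [1.0, 0.1, 0.3]
width: 0.0238
clock: 22.45
position: [0.5824, 0.1024, 0.1141]
ee_rot: [0.538, 0.459, 0.538, -0.459]
contact_force: [0.0, -0.3, 0.1]
width: 0.0236
F [0.699 0.029 0.09  0.114] sd [0.51  0.251 0.492 0.   ]
pan z [0.1056 0.1062 0.107  0.1077 0.1084] 436
t 22.9 pos [0.5824 0.1024 0.1142] xdir [-0.  0. -1.] jaw yaw 9.0 zdir [ 0.156 -0.988 -0.   ] | dp [ 0.02 -0.11  2.96] dr [-0. -0.  0.] q [ 0.06  0.39  1.65  0.    1.11 -0.1 ] F [ 0.2   0.06 -0.11]
```

```bash
python3 -m creep '{"delta_pos":[[0,0,0],[0,0,0],[0,0,0],[0,0,0],[0,0,0]],"dr":[[0,0,0],[0,0,0],[0,0,0],[0,0,0],[0,0,0]]}' 0.1
python3 -m creep '{"delta_pos":[[-0.5,0,0],[-1.5,0,0],[-4,0,0],[-7,0,0],[-10,0,0],[-13,0,0],[-13,-4,0],[-13,-8,0],[-13,-12,0],[-13,-14,0]],"dr":[[0,0,0],[0,0,0],[0,0,0],[0,0,0],[0,0,0],[0,0,0],[0,0,0],[0,0,0],[0,0,0],[0,0,0]]}'
python3 -m creep '{"delta_pos":[[0,0,0],[0,0,0],[0,0,0],[0,0,0],[0,0,0]],"dr":[[0,0,0],[0,0,0],[0,0,0],[0,0,0],[0,0,0]]}'
python3 - <<'E'
from h import *
for i in range(3): d=panz()
w=cam('wrist')
cv2.imwrite('pics/s6.png',np.hstack([cv2.resize(d['pixels'][80:230,230:330],(400,600),interpolation=3),cv2.resize(w['pixels'],(400,250))if 0 else cv2.copyMakeBorder(cv2.resize(w['pixels'],(400,250)),0,350,0,0,0)])); go((.586,.07,.2))
E
```

```text
clock: 23.4
position: [0.5825, 0.1024, 0.1142]
ee_rot: [0.538, 0.459, 0.538, -0.459]
contact_force: [0.3, -0.7, 0.7]
width: 0.047
clock: 24.4
position: [0.4408, 0.0803, 0.2452]
ee_rot: [0.538, 0.459, 0.538, -0.459]
contact_force: [1.1, -0.7, -0.1]
width: 0.0472
clock: 24.9
position: [0.445, 0.0806, 0.244]
ee_rot: [0.538, 0.459, 0.538, -0.459]
contact_force: [0.6, 1.0, 0.9]
width: 0.047
pan z [0.1052 0.1058 0.1066 0.1073 0.1079] 830
pan z [0.1053 0.1058 0.1066 0.1074 0.108 ] 839
pan z [0.1052 0.1059 0.1066 0.1073 0.1079] 843
t 25.1 pos [0.4444 0.0806 0.244 ] xdir [-0.001  0.    -1.   ] jaw yaw 9.0 zdir [ 0.156 -0.988 -0.   ] | dp [ 4.39 13.82  3.26] dr [0. 0. 0.] q [ 0.02  0.08  1.72  0.    1.34 -0.13] F [-0.22  0.14  0.24]
```

View pics/s6.png

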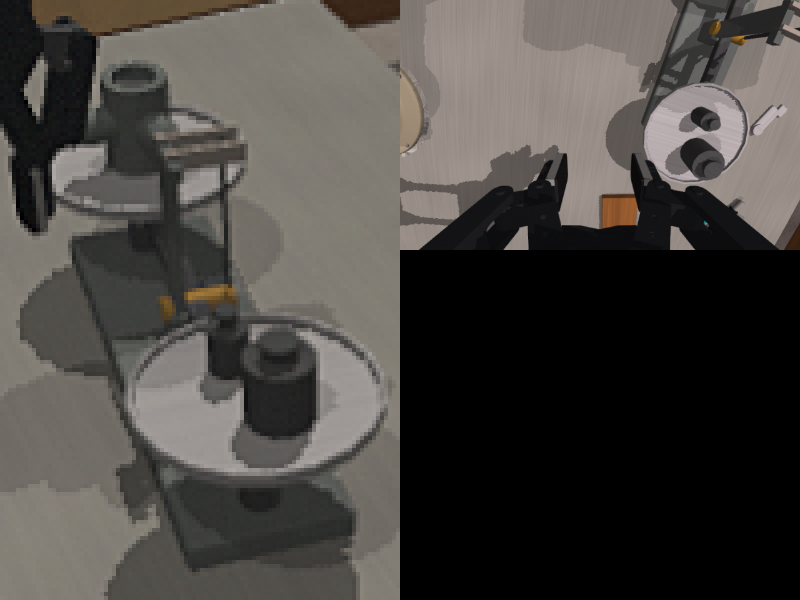

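Both weights stand upright on the pan and the pointer is between the tabs. The pan floor is about 4.7 mm above level, so roughly 55 g is missing, under the 62 g limit. I'll cross-check with the other camera before handing in.

Run:
```python
from h import *
import pickle
D0=pickle.load(open('d0.pkl','rb'))
for n in('side','top'):
    a,b=D0[n],cam(n); A,B=cloud(a),cloud(b)
    for nm,c,zl in(('weights',(.586,.072),.112),('shell',(.626,.366),.088)):
        o=[]
        for d,P in((a,A),(b,B)):
            m=(np.linalg.norm(P[...,:2]-c,axis=2)<.062)&(abs(P[...,2]-zl)<.02)&(d['pixels'].min(2)>100); o.append(m)
        za,zb=np.median(A[...,2][o[0]]),np.median(B[...,2][o[1]]); both=o[0]&o[1]
        print(n,nm,za.round(4),zb.round(4),(zb-za).round(4),'same px',np.median((B-A)[...,2][both]).round(4),both.sum())
```

```text
side weights 0.1219 0.1066 -0.0154 same px -0.0154 456
side shell 0.0811 0.0959 0.0148 same px 0.015 83
top weights 0.1213 0.1059 -0.0154 same px -0.0156 472
top shell 0.0816 0.0967 0.0151 same px 0.0153 492
```

```bash
python3 -c "
from rig import manip
print(manip.sign_off(), manip.get_state()['clock'])"
```

```text
the job is handed in; nothing more can be done
the job is handed in; nothing more can be done
```

The shell weighs 625 g to the nearest eighth of a kilo. The 500 g and 125 g weights stand upright on the pan, the 250 g was left on the board, and the job was handed in at about 25 s of robot time.

- **Feeling the weight:** I pressed the empty pan to within about 1 mm of level and held it for about a second. The wrist force was about 6.4 N, which puts the shell at about 665 g.
- **Final state:** The last picture shows the pointer between the tabs. The pan rests about 4.7 mm above level, so about 55 g is missing. The arm is clear of everything, and I saw no contact with the shell, its pan or the loose things.
- **Agreement of the checks:** Pan heights from the side and top cameras put the shell at 679–683 g, against about 665 g by feel. All are below the 687.5 g limit, where 750 g would be nearer, but the pan-height margin is only 5–8 g.
- **One oddity:** The wrist read about 5 N upward while I gripped each weight on the board. I think the fingertips touched the board. I did not look into it, and both grips held.

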